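Dial open the kitchen lockbox

TASK

Open the lockbox: turn its dial clockwise, going past 4 o'clock once and stopping on it the second time, then anticlockwise, going past 2 o'clock once and stopping on it the second time, then slowly clockwise until the dial stops by itself, and do not force it there. Then swing the lid up to about upright and leave it standing open. Leave the cups, whisk and spatula beside it alone.

Things in the scene. Friction and masses are not known exactly. Their poses are not given: they have to be found in the camera images.
- lockbox: Grey steel lockbox, 180 deep x 240 wide x 98 high, fixed to the counter. Origin: centre of its underside; its x axis points from the lid pull to the hinge. That is also 12 o'clock of the dial; seen from above from the pull side, 3 o'clock is to the right (-y of the box). The lid holds the dial; its bolt draws back by itself once the combination is dialled.
- dial: Black dial, 84 mm across, 8 thick, on a vertical axis in the lid; its x axis and a white line point at its spinner knob, which is the pointer. A fixed ring around it has twelve clock ticks, bold at 12, 3, 6, 9, and a dot by 12. It starts between 6 and 9 o'clock. It turns endlessly with 2 to 6 N at the knob; numbers need about 8 degrees; jerky fast turning lets the hidden wheels overrun.
- dial_center (a point): Centre of the dial's top face, 108 mm above the counter. The last, felt stop lies somewhere between 4 and 8 o'clock, different every time and not to be seen: a pin drops into the lock, then the dial is blocked hard. About 25 N along the turn at the knob is too much for it. If the numbers were wrong it does not stop.
- dial_knob (a point): Steel spinner knob that stands on the dial, 32 mm from its axis, and spins freely on its pin, so a grip need not turn with the dial. 16 mm thick, from 0.5 to 36 mm above the dial face; the point is on its axis 22 mm above the dial face. The dial around it is flat.
- lid_pull (a point): Middle of the lid pull: a round steel bar, 10 mm thick, 90 long, parallel to the box's front at lid height (94 mm up), held 40 mm in front of the lid's edge by two arms; 74 mm clear between the arms, 35 mm clear between bar and box. Lifting it needs 6 to 8 N once the bolt is back. While the lid is locked, over about 30 N here is prying.
- lid_hinge (a point): Middle of the hinge line at the far top edge of the box (90 mm up), parallel to the pull and 220 mm from it.
- lid (a joint): Lid angle in rad: 0 shut, grows as the pull rises and swings over towards the hinge, 1.57 upright, 1.7 its limit. The hinge is stiff: the lid stays where it is left.
- cup1: Blue enamel cup, 82 mm across, 78 high, with a handle, standing in the grey drying tray. Origin: centre of its underside.
- cup2: The other blue enamel cup, same size, also in the tray.
- whisk: Stainless whisk lying on the counter, 250 mm long, 50 high at its wires. Origin: on the counter under its middle; x axis towards the wires.
- spatula: Spatula with a white handle and a grey silicone blade lying on the counter, about 250 mm long, x axis towards the blade.

How it is judged:
At the end, for the whole second after the job is handed in: The lid stands open by more than 1.0 rad (57 degrees) and at rest (slower than 0.05 rad/s); both cups, the whisk and the spatula are within 30 mm of where they started (value of joint lid above 1 rad and velocity of joint lid between -0.05 and 0.05 rad/s and distance of each of cup1, cup2, whisk, spatula from where it was at the start of the episode below 0.03 m); the robot touches nothing.
It fails at once if the dial is forced against its stop (the lock's pin carries over 32 N from the dial, about 25 N along the turn at the knob) (contact force between bolt_c0 and dial above 32 N).
It fails at once if the lid is pried against its closed bolt (over 40 N at the bolt's tongue, about 31 N at the lid pull) (contact force between bolt_c1 and lockbox_c5 above 40 N).
It fails at once if a cup, the whisk or the spatula is moved over 30 mm (distance of any of cup1, cup2, whisk, spatula from where it was at the start of the episode above 0.03 m).
It also fails if it takes over 72 s, if anything falls off the work surface, if the arm or the gripper's body presses on something with over 40 N, if the wrist force passes 120 N, or if a joint passes its speed limit or range.

ROBOT

A 7-joint arm with a two-finger parallel gripper is mounted at the origin on the work surface. World frame = base frame: x ahead of the robot, y to its left, z up, the work surface at z = 0. Lengths are in m, angles in rad, forces in N, time in s.
With the tool pointing down it reaches from about 0.4 to 0.875 m from the base axis. Payload 4.4 kg.
Tool frame: the origin (TCP) lies between the finger pads; the fingertips stand 25 mm ahead of it and the grasp point (between the pads) lies 6 mm ahead of it; z points along the fingers, y is the line along which they close (so a half turn about z gives the same grasp; the last joint's range is limited). The gripper opens to 85 mm and grips with 20 to 120 N. Pads are 22 mm wide; open, the fingers measure 114 mm over their backs; the gripper's body (76 mm by 85 mm) begins 54 mm behind the grasp point. The pads swing forward as they close: fully open they stand 13 mm farther back than shut.
Start: joints at [-1.361, 0.628, 0.038, 1.517, -0.027, 0.996, -0.02], TCP at [0.177, 0.625, 0.256] pointing down, gripper open.
Joint ranges: [-3.06, 3.06], [-0.37, 2.12], [-1.25, 1.32], [0.18, 2.47], [-1.1, 4.24], [0.23, 1.98], [-2.94, 2.94]. Speed limits (rad/s): [2.57, 2.57, 3.14, 3.14, 3.14, 3.14, 3.14].

INTERFACE

Orientations are given as [roll, pitch, yaw] about the fixed x, y, z axes, in that order (R = Rz(yaw) Ry(pitch) Rx(roll)).
In Python, from cell import * gives the robot as it stands. The module is installed in compiled form; this text tells all that it offers.
- The arm moves only by the shell command python3 -m handwheel 'ROWS' [FORCE]. ROWS is JSON, a list of rows, each a list of 3 entries, a list of its own where there are three numbers: the shift along the tool's x, y, z in m, then the turn about the tool's z in degrees, then the closure, from -1 (fully open) to 1 (shut). A call has 1 to 12 rows; each row shifts and turns the commanded pose from where the row before left it, along the tool's axes as they then stand; what a row does not reach is not made up. A row lasts 1/12 s, in which the tool goes at most 41.7 mm and 7.16 degrees, less where a joint would pass 70% of its speed; a pose out of reach is approached as far as the arm can. A call with a gripper value outside its range is refused whole. The fingers move at their own pace and stop on an object; FORCE is the grip in N (left out, the last holds). Time passes only in rows, so rows that do not move let the fingers close. It gives the time, the measured TCP pose, the force, the opening and the grip force at its end, in the units of the state.
- sense(): the state, without advancing time (a new reading comes with each control period).
- capture(name): name is "side" or "top" or "wrist"; returns a dict with "color" (420x560x3 uint8, red, green, blue), "range_z" (420x560 float32, m along the optical axis (not along the pixel's ray), 0 where there is no reading), "K" (3x3 intrinsics, pixels), "origin" and "rotation" of the camera in the world; the wrist camera has in their place "tool_from_camera" (4x4, takes a point from camera to tool coordinates, whose origin is the TCP and whose axes are the flange's). Camera axes: x right, y down, z forward; pixel columns grow to the right and rows downward; lengths in m; the calibration is good to about 2 mm. A picture is of the moment at which its call begins: read the wrist's pose just before it.
- job_done(): hands the job in; it is judged then, once.
Trained networks look in a picture, given as the dict that the camera call returned (one of the last four; its "shot" number tells which), for a name from the list of things; names that differ only in an ending like _2 or _b are one class to them, and where a whole thing is asked for, a point or a joint stands for the part that bears it (a point fixed in the world has none). Each returns a list of dicts, best first, with "score" (0 to 1); they miss things now and then, are a little off and sometimes report something else, mostly with a low value. They report only what shows in the picture. A call takes as long as a camera call.
- spot_in(target, picture): "point" ([x, y, z] in m, in world coordinates, good to about 4 mm: the middle of the surface that is visible of it).
- silhouettes(target, picture): "region" (420x560 bool, what is visible of it).
The state is a dict: "clock": time; "qpos": joint angles; "joint_velocities": joint speeds; "joint_efforts": joint torques, N m; "position": TCP position; "orientation": TCP orientation; "contact_force": force on the tool from outside, world axes, zero at the start; "ft_torque": the same for the moment, N m; "width": finger opening in m; "grasp_force": force on a finger pad.
Only numpy, scipy, OpenCV 4.12 (cv2) and the standard library are available. Lean on these libraries where they do the work, as an engineer would, in place of code of your own. Each camera call takes 0.05 s, during which the arm holds its last target. There are 200 camera calls.

## Working session

There is one attempt and no reset: what is moved stays moved. The work goes in short steps, Python scripts to look and compute and a shell command to move; the robot and the scene stay as the last step left them, time stands still between calls to the robot, and variables do not carry over. Pictures are saved under pics/ and viewed, at most 10 in all, crops included, and the job is handed in when it is done.

```bash
mkdir -p pics
cat > h.py <<'E'
from cell import *
import numpy as np, cv2
from scipy.spatial.transform import Rotation as R
def save(p,n): cv2.imwrite('pics/'+n,cv2.cvtColor(p["color"],cv2.COLOR_RGB2BGR))
def world(p,u,v):
    z=p["range_z"][v,u]; k=p["K"]
    c=np.array([(u-k[0,2])*z/k[0,0],(v-k[1,2])*z/k[1,1],z])
    return np.array(p["rotation"])@c+np.array(p["origin"])
def pix(p,w):
    c=np.array(p["rotation"]).T@(np.array(w)-np.array(p["origin"])); q=p["K"]@c; return q[:2]/q[2]
E
python3 - <<'E'
from h import *
s=sense();print({k:np.round(v,3) for k,v in s.items()})
for n in ("top","side"):
    p=capture(n);save(p,n+"0.png")
    for t in ("lockbox","dial","dial_center","dial_knob","lid_pull","lid_hinge","cup1","whisk","spatula"):
        print(n,t,[(np.round(d["point"],3),round(d["score"],2)) for d in spot_in(t,p)[:2]])
E
```

```text
{'clock': np.float64(0.0), 'qpos': array([-1.361,  0.629,  0.038,  1.518, -0.027,  0.996, -0.02 ]), 'joint_velocities': array([-0.001, -0.001, -0.   ,  0.001,  0.   , -0.001,  0.002]), 'joint_efforts': array([-0.0000e+00, -5.6339e+01,  1.2270e+00, -1.9344e+01,  1.1000e-02,
        1.0000e-02,  0.0000e+00]), 'position': array([0.177, 0.625, 0.255]), 'orientation': array([-3.14 , -0.   ,  2.866]), 'contact_force': array([ 0.025, -0.606, -0.025]), 'ft_torque': array([ 0.006, -0.032,  0.029]), 'grasp_force': np.float64(0.0), 'width': np.float64(0.085)}
top lockbox [(array([0.571, 0.074, 0.099]), 0.78)]
top dial [(array([0.58 , 0.065, 0.112]), 0.87)]
top dial_center [(array([0.571, 0.072, 0.102]), 0.88), (array([0.578, 0.069, 0.111]), 0.17)]
top dial_knob [(array([0.577, 0.072, 0.11 ]), 0.83)]
top lid_pull [(array([0.571, 0.07 , 0.098]), 0.57)]
top lid_hinge [(array([0.574, 0.069, 0.099]), 0.9)]
top cup1 [(array([0.56 , 0.604, 0.037]), 0.92), (array([0.495, 0.417, 0.028]), 0.58)]
top whisk [(array([ 0.464, -0.455,  0.014]), 0.73)]
top spatula [(array([ 0.723, -0.37 ,  0.004]), 0.75)]
side lockbox [(array([0.556, 0.034, 0.102]), 0.66)]
side dial [(array([0.578, 0.065, 0.107]), 0.77)]
side dial_center [(array([0.565, 0.061, 0.097]), 0.69)]
side dial_knob [(array([0.579, 0.07 , 0.108]), 0.73)]
side lid_pull [(array([0.564, 0.055, 0.098]), 0.79)]
side lid_hinge [(array([0.564, 0.058, 0.1  ]), 0.73)]
side cup1 [(array([0.488, 0.409, 0.055]), 0.92), (array([0.55 , 0.58 , 0.056]), 0.76)]
side whisk [(array([ 0.482, -0.443,  0.014]), 0.86), (array([0.555, 0.58 , 0.055]), 0.22)]
side spatula [(array([ 0.72 , -0.371,  0.004]), 0.6)]
```

View pics/top0.png

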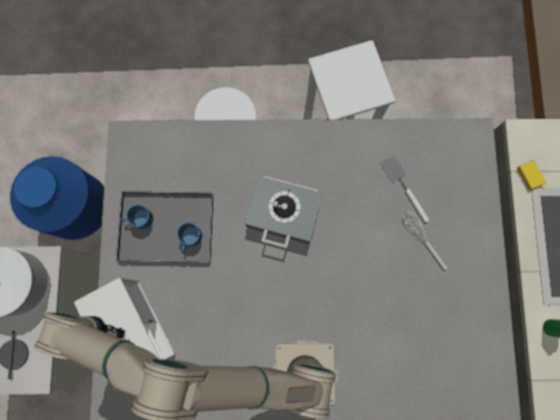

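View pics/side0.png

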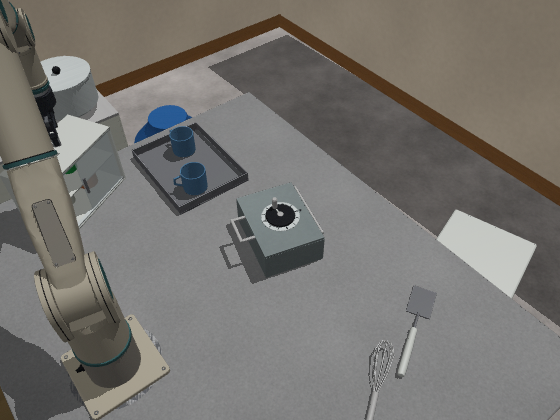

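The top view shows the box at (285,210), with its pull toward the robot at (275,240) and the dial at (285,206). The knob is at about (278,205). The cups are left in the tray, and the whisk and spatula are at the right. Next I measure the box yaw and dial precisely.

```bash
cat > m.py <<'E'
from h import *
def cloud(p):
    z=p["range_z"]; v,u=np.mgrid[0:420,0:560]; k=p["K"]
    c=np.stack([(u-k[0,2])*z/k[0,0],(v-k[1,2])*z/k[1,1],z],-1)
    return c@np.array(p["rotation"]).T+np.array(p["origin"])
for n in ("top","side"):
    p=capture(n); w=cloud(p); near=(p["range_z"]>0)&(np.hypot(w[...,0]-.57,w[...,1]-.07)<.25)
    lid=near&(w[...,2]>.085)&(w[...,2]<.125)
    m=cv2.morphologyEx(lid.astype(np.uint8),cv2.MORPH_OPEN,np.ones((9,9)))>0
    r=cv2.minAreaRect((w[m][:,:2]*1000).astype(np.float32));print(n,"lid rect",r, np.median(w[m][:,2]))
    yaw=np.deg2rad(r[2]); 
    dark=m&(p["color"].max(-1)<45)
    n_,lab,st,ce=cv2.connectedComponentsWithStats(cv2.morphologyEx(dark.astype(np.uint8),cv2.MORPH_CLOSE,np.ones((3,3))))
    i=1+np.argmax(st[1:,4]); q=w[lab==i]; print("dial",(q.min(0)+q.max(0))/2,q.max(0)-q.min(0),cv2.minEnclosingCircle((q[:,:2]*1000).astype(np.float32)))
    hi=near&(w[...,2]>.120)&(w[...,2]<.16); print("knob",w[hi].mean(0) if hi.any() else None,hi.sum(), w[hi][:,2].max() if hi.any() else 0)
    b=cv2.resize(p["color"][140:270,200:360],None,fx=5,fy=4.6,interpolation=cv2.INTER_CUBIC) if n=="top" else cv2.resize(p["color"][170:290,210:340],None,fx=5,fy=5,interpolation=cv2.INTER_CUBIC)
    cv2.imwrite(f"pics/{n}c.png",b[...,::-1])
c=lambda a:0
E
python3 m.py
```

```text
Traceback (most recent call last):
  File "m.py", line 7, in <module>
    p=capture(n); w=cloud(p); near=(p["range_z"]>0)&(np.hypot(w[...,0]-.57,w[...,1]-.07)<.25)
                    ~~~~~^^^
  File "m.py", line 5, in cloud
    return c@np.array(p["rotation"]).T+np.array(p["origin"])
           ~~~~~~~~~~~~~~~~~~~~~~~~~~~^~~~~~~~~~~~~~~~~~~~~~
ValueError: operands could not be broadcast together with shapes (420,560) (3,)
```

```bash
python3 - <<'E'
import re
s=open('h.py').read().replace('np.array(p["rotation"])','rot(p)')
s+='''
def rot(p):
    r=np.array(p["rotation"]); return r if r.ndim==2 else R.from_euler('xyz',r).as_matrix()
'''
open('h.py','w').write(s)
s=open('m.py').read().replace('np.array(p["rotation"])','rot(p)');open('m.py','w').write(s)
E
python3 -c "
from h import *
p=capture('top');print(p['rotation'],p['origin'],pix(p,[.58,.068,.108]))"
python3 m.py
```

```text
[-2.94880923e+00 -2.43801332e-03 -1.57812555e+00] [0.24639413 0.08725189 1.81607412] [284.74132718 206.89706382]
top lid rect ((583.30419921875, 70.41707611083984), (240.34268188476562, 191.17453002929688), 74.62905883789062) 0.0993891662352383
dial [0.42037409 0.07231505 0.95594797] [0.34795992 0.06759223 1.7202523 ] ((420.37408447265625, 64.66273498535156), 175.44039916992188)
knob [0.5870105  0.10150644 0.14064108] 22 0.15387011039084264
side lid rect ((578.6087646484375, 69.89020538330078), (248.24171447753906, 195.04107666015625), 74.59358978271484) 0.09926028825894084
dial [ 0.29504159 -0.31351023  0.66606317] [0.65496851 0.84986369 1.13676618] ((284.0492858886719, -317.8333740234375), 526.3829345703125)
knob [0.58332252 0.09841459 0.13662897] 45 0.14953777069378105
```

```bash
cat >> h.py <<'E'
def to(target,yaw=None):
    s=sense();Rt=R.from_euler('xyz',s["orientation"])
    d=Rt.inv().apply(np.array(target)-s["position"])
    print("pos",np.round(s["position"],4),"rpy deg",np.round(np.rad2deg(s["orientation"]),2),"tool shift mm",np.round(d*1000,1))
E
python3 - <<'E'
from h import *
p=capture("wrist");print(np.round(p["tool_from_camera"],3),p["K"])
to([.50,.09,.32])
b=capture("top"); 
cv2.imwrite("pics/z.png",cv2.resize(b["color"][160:260,230:340],None,fx=6,fy=6,interpolation=cv2.INTER_CUBIC)[...,::-1])
E
```

```text
[[-0.001 -0.964 -0.265  0.068]
 [ 1.    -0.001 -0.     0.   ]
 [-0.    -0.265  0.964 -0.118]
 [ 0.     0.     0.     1.   ]] [[368.09623143   0.         277.71610057]
 [  0.         368.09623143 212.84754444]
 [  0.           0.           1.        ]]
pos [0.177  0.6255 0.2563] rpy deg [180.   -0.  164.2] tool shift mm [-456.6 -427.2  -63.7]
```

View pics/z.png

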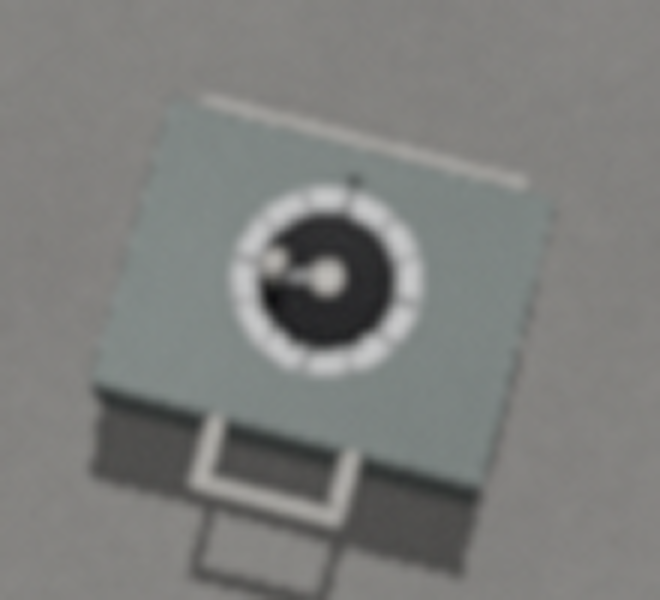

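The dial is clear in the crop: its knob is just short of 9 o'clock on the 6 side, and the 12 dot is at (355,180). I raise the tool and move above the dial.

```bash
python3 -m handwheel '[[[0,0,-0.03],0,-1],[[0,0,-0.03],0,-1],[[-0.01,-0.01,0],0,-1],[[-0.02,-0.016,0],0,-1],[[-0.028,-0.022,0],0,-1],[[-0.028,-0.022,0],0,-1],[[-0.028,-0.022,0],0,-1],[[-0.028,-0.022,0],0,-1],[[-0.028,-0.022,0],0,-1],[[-0.028,-0.022,0],0,-1],[[-0.028,-0.022,0],0,-1],[[-0.028,-0.022,0],0,-1]]'
python3 -m handwheel '[[[-0.028,-0.022,0],0,-1],[[-0.028,-0.022,0],0,-1],[[-0.028,-0.022,0],0,-1],[[-0.028,-0.022,0],0,-1],[[-0.028,-0.022,0],0,-1],[[-0.028,-0.022,0],0,-1],[[-0.028,-0.022,0],0,-1],[[-0.028,-0.022,0],0,-1],[[-0.028,-0.022,0],0,-1],[[-0.02,-0.016,0],0,-1],[[-0.01,-0.01,0],0,-1],[[0,0,0],0,-1]]'
cat > w.py <<'E'
from h import *
from m2 import *
E
python3 - <<'E'
from h import *
s=sense();p=capture("wrist");save(p,"w1.png")
T=p["tool_from_camera"];Rt=R.from_euler('xyz',s["orientation"]).as_matrix()
p["rotation"]=Rt@T[:3,:3];p["origin"]=Rt@T[:3,3]+s["position"]
np.save("w1.npy",p,allow_pickle=True)
print(s["clock"],s["position"],np.rad2deg(s["orientation"]))
for t in ("dial_center","dial_knob","lid_pull","lid_hinge"):
    print(t,[(np.round(d["point"],3),round(d["score"],2)) for d in spot_in(t,p)[:2]])
E
```

```text
clock: 2.3
position: [0.3672, 0.3604, 0.3166]
orientation: [3.141, 0.0, 2.866]
contact_force: [1.0, -0.2, 0.2]
width: 0.0849
grasp_force: 0.0
clock: 3.3
position: [0.5779, 0.0657, 0.3161]
orientation: [-3.14, 0.001, 2.86]
contact_force: [-0.4, -0.1, 0.9]
width: 0.0851
grasp_force: 0.0
3.3 [0.57788294 0.06573792 0.31614558] [-1.79896973e+02  6.82455982e-02  1.63878341e+02]
dial_center [(array([0.56 , 0.077, 0.1  ]), 0.93)]
dial_knob [(array([0.577, 0.065, 0.11 ]), 0.6)]
lid_pull [(array([0.565, 0.077, 0.095]), 0.82)]
lid_hinge [(array([0.569, 0.071, 0.096]), 0.7)]
```

View pics/w1.png

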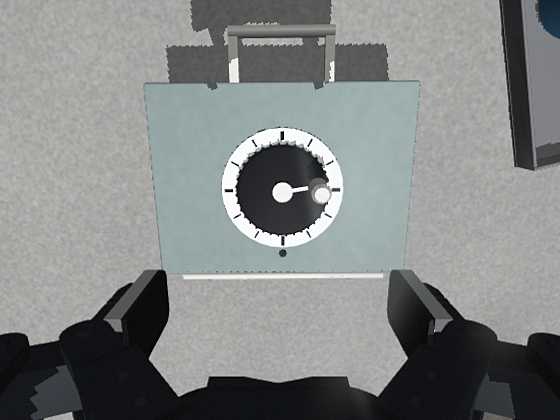

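The wrist view shows the ring upside down, with the 12 dot at the bottom (283,253), 6 at (282,135) and 9 at (336,189). The knob top is at (322,195) and the pull bar at about (282,30). I turn these into coordinates.

Run:
```python
from h import *
p=np.load("w1.npy",allow_pickle=True).item()
def ray(u,v,z):
    d=rot(p)@np.linalg.inv(p["K"])@np.array([u,v,1]);o=p["origin"];return (o+d*(z-o[2])/d[2])
g=p["color"].astype(int)
wh=((g.min(-1)>200)).astype(np.uint8);n,l,st,ce=cv2.connectedComponentsWithStats(wh[110:262,200:360]);
i=1+np.argmax(st[1:,4]);v,u=np.nonzero(l==i);v+=110;u+=200
P=np.array([ray(a,b,.1005)[:2] for a,b in zip(u,v)]);(c,r)=cv2.minEnclosingCircle((P*1000).astype(np.float32));print("ring",c,r)
blk=(g.max(-1)<60)&(np.hypot(*(np.mgrid[0:420,0:560]-np.array([190,283])[:,None,None]))<52)
v,u=np.nonzero(blk);Q=np.array([ray(a,b,.108)[:2] for a,b in zip(u,v)]);
h=cv2.convexHull((Q*1000).astype(np.float32));print("dial ell",cv2.minEnclosingCircle(h))
print("hub",ray(283,192,.108),"knob top",ray(322,195,.144))
a,b=ray(229,190,.1005),ray(336,189,.1005);t,s=ray(282,240,.1005),ray(282,135,.1005)
print("9-3 mid",(a+b)/2,np.rad2deg(np.arctan2(*(b-a)[[1,0]])),"12-6 mid",(t+s)/2,np.rad2deg(np.arctan2(*(t-s)[[1,0]])))
print("pull",ray(229,31,.094),ray(336,30,.094))
c0=(a+b)/2; 
# range of knob/lid
w=[world(p,322,195),world(p,230,110),world(p,283,192)];print(np.round(w,4))
```

```text
ring (581.2501831054688, 68.54158020019531) 56.10908126831055
dial ell ((581.853515625, 69.52287292480469), 47.568904876708984)
hub [0.58179892 0.06919279 0.108     ] knob top [0.58528988 0.10040452 0.144     ]
9-3 mid [0.58098303 0.06900903 0.1005    ] 74.40206155126722 12-6 mid [0.58089157 0.06858714 0.1005    ] -15.986512027440615
pull [0.43890254 0.0628897  0.094     ] [0.46326995 0.14961325 0.094     ]
[[0.5852 0.1004 0.1443]
 [0.5002 0.0442 0.0981]
 [0.5815 0.0693 0.1092]]
```

```bash
python3 -m handwheel '[[[0.001,0.017,0.015],0,-1],[[0.0015,0.0185,0.025],0,-1],[[0,0,0.03],0,-1],[[0,0,0.03],0,-1],[[0,0,0.03],0,-1],[[0,0,0.025],0,-1],[[0,0,0.015],0,-1],[[0,0,0.008],0,-1],[[0,0,0],0,-1]]' 25
python3 -m handwheel '[[[0,0,0],0,1],[[0,0,0],0,1],[[0,0,0],0,1],[[0,0,0],0,1],[[0,0,0],0,1],[[0,0,0],0,1],[[0,0,0],0,1],[[0,0,0],0,1]]' 25
python3 - <<'E'
from h import *
s=sense();r=s["position"][:2]-[.5815,.069];print(s["position"],"r",np.hypot(*r),"cw",(-15.7-np.rad2deg(np.arctan2(r[1],r[0])))%360)
p=capture("wrist");save(p,"w2.png")
# 5-degree rows over a sector, tool x=-r cos, y=-r sin
for a in range(0,360,5):
    f=np.deg2rad([a,a+5]);print(a,np.round(-32*np.diff(np.cos(f)),2),np.round(-32*np.diff(np.sin(f)),2),end=';')
E
```

```text
clock: 4.3
position: [0.5824, 0.1057, 0.1367]
orientation: [-3.141, -0.003, 2.868]
contact_force: [0.4, -0.3, -0.3]
width: 0.0857
grasp_force: 0.0
clock: 4.97
position: [0.5839, 0.1011, 0.1393]
orientation: [-3.138, 0.001, 2.864]
contact_force: [-2.4, -6.3, 6.0]
width: 0.0151
grasp_force: 25.1
[0.58389717 0.1010998  0.13926679] r 0.03218918733419715 cw 258.57084662961984
0 [0.12] [-2.79];5 [0.36] [-2.77];10 [0.6] [-2.73];15 [0.84] [-2.66];20 [1.07] [-2.58];25 [1.29] [-2.48];30 [1.5] [-2.35];35 [1.7] [-2.21];40 [1.89] [-2.06];45 [2.06] [-1.89];50 [2.21] [-1.7];55 [2.35] [-1.5];60 [2.48] [-1.29];65 [2.58] [-1.07];70 [2.66] [-0.84];75 [2.73] [-0.6];80 [2.77] [-0.36];85 [2.79] [-0.12];90 [2.79] [0.12];95 [2.77] [0.36];100 [2.73] [0.6];105 [2.66] [0.84];110 [2.58] [1.07];115 [2.48] [1.29];120 [2.35] [1.5];125 [2.21] [1.7];130 [2.06] [1.89];135 [1.89] [2.06];140 [1.7] [2.21];145 [1.5] [2.35];150 [1.29] [2.48];155 [1.07] [2.58];160 [0.84] [2.66];165 [0.6] [2.73];170 [0.36] [2.77];175 [0.12] [2.79];180 [-0.12] [2.79];185 [-0.36] [2.77];190 [-0.6] [2.73];195 [-0.84] [2.66];200 [-1.07] [2.58];205 [-1.29] [2.48];210 [-1.5] [2.35];215 [-1.7] [2.21];220 [-1.89] [2.06];225 [-2.06] [1.89];230 [-2.21] [1.7];235 [-2.35] [1.5];240 [-2.48] [1.29];245 [-2.58] [1.07];250 [-2.66] [0.84];255 [-2.73] [0.6];260 [-2.77] [0.36];265 [-2.79] [0.12];270 [-2.79] [-0.12];275 [-2.77] [-0.36];280 [-2.73] [-0.6];285 [-2.66] [-0.84];290 [-2.58] [-1.07];295 [-2.48] [-1.29];300 [-2.35] [-1.5];305 [-2.21] [-1.7];310 [-2.06] [-1.89];315 [-1.89] [-2.06];320 [-1.7] [-2.21];325 [-1.5] [-2.35];330 [-1.29] [-2.48];335 [-1.07] [-2.58];340 [-0.84] [-2.66];345 [-0.6] [-2.73];350 [-0.36] [-2.77];355 [-0.12] [-2.79];
```

View pics/w2.png

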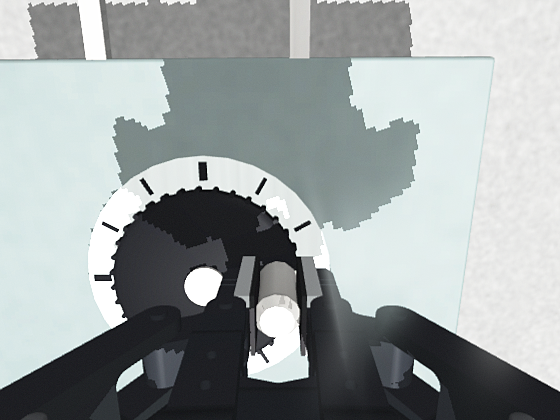

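The knob at (278,318) is between the pads. I start the clockwise turn, at 5 degrees per row, and check the first part.

```bash
python3 -m handwheel '[[[-0.0014,0.0002,0],0,1],[[-0.0014,0.0002,0],0,1],[[-0.0028,0.0001,0],0,1],[[-0.0028,-0.0001,0],0,1],[[-0.0028,-0.0004,0],0,1],[[-0.0027,-0.0006,0],0,1],[[-0.0026,-0.0008,0],0,1],[[-0.0026,-0.0011,0],0,1],[[-0.0025,-0.0013,0],0,1]]' 25
cat > a.py <<'E'
from h import *
s=sense();r=s["position"][:2]-[.5815,.069];print(s["clock"],s["position"],"r",np.hypot(*r),"cw",(-15.7-np.rad2deg(np.arctan2(r[1],r[0])))%360, "F tool",R.from_euler('xyz',s["orientation"]).inv().apply(s["contact_force"]),s["grasp_force"])
E
python3 a.py
```

```text
clock: 5.77
position: [0.6017, 0.0925, 0.1392]
orientation: [-3.138, -0.004, 2.864]
contact_force: [-6.4, -3.6, 10.6]
width: 0.0153
grasp_force: 25.4
5.7667 [0.60169306 0.09252986 0.13916834] r 0.03100667230418559 cw 294.93581859756216 F tool [  5.17764822  -5.21992703 -10.54983036] 25.37421941757202
```

```bash
python3 -m handwheel '[[[-0.0023,-0.0015,-0.001],0,1],[[-0.0022,-0.0017,0],0,1],[[-0.0021,-0.0019,0],0,1],[[-0.0019,-0.002,0],0,1],[[-0.0017,-0.0022,0],0,1],[[-0.0015,-0.0023,0],0,1],[[-0.0013,-0.0025,0],0,1],[[-0.0011,-0.0026,0],0,1],[[-0.0008,-0.0027,0],0,1],[[-0.0006,-0.0027,0],0,1],[[-0.0004,-0.0028,0],0,1],[[-0.0001,-0.0028,0],0,1]]' 25 | grep -E "force|pos"; python3 a.py
python3 -m handwheel '[[[0.0001,-0.0028,0],0,1],[[0.0004,-0.0028,0],0,1],[[0.0006,-0.0027,0],0,1],[[0.0008,-0.0027,0],0,1],[[0.0011,-0.0026,0],0,1],[[0.0013,-0.0025,0],0,1],[[0.0015,-0.0023,0],0,1],[[0.0017,-0.0022,0],0,1],[[0.0019,-0.002,0],0,1],[[0.0021,-0.0019,0],0,1],[[0.0022,-0.0017,0],0,1],[[0.0023,-0.0015,0],0,1]]' 25 >/dev/null; python3 a.py
python3 -m handwheel '[[[0.0025,-0.0013,0],0,1],[[0.0026,-0.0011,0],0,1],[[0.0026,-0.0008,0],0,1],[[0.0027,-0.0006,0],0,1],[[0.0028,-0.0004,0],0,1],[[0.0028,-0.0001,0],0,1],[[0.0028,0.0001,0],0,1],[[0.0028,0.0004,0],0,1],[[0.0027,0.0006,0],0,1],[[0.0026,0.0008,0],0,1],[[0.0026,0.0011,0],0,1],[[0.0025,0.0013,0],0,1]]' 25 >/dev/null; python3 a.py
```

```text
position: [0.6112, 0.0649, 0.1394]
contact_force: [-3.2, 3.6, 2.3]
grasp_force: 24.8
6.7667 [0.61123238 0.06491021 0.13944443] r 0.030012348668057007 cw 352.13208548140767 F tool [ 4.05012057  2.65276736 -2.25739528] 24.81870710849762
7.7667 [0.58951587 0.0389825  0.1395665 ] r 0.031069346564317712 cw 59.348613949877134 F tool [-4.47705478 -2.57278891  0.5316581 ] 24.60236817598343
8.7667 [0.55633674 0.04707942 0.13942302] r 0.03337216379064716 cw 123.23976190222182 F tool [-0.00714575 -4.58699403 -4.85685803] 25.05730837583542
```

```bash
python3 -m handwheel '[[[0.0023,0.0015,0],0,1],[[0.0022,0.0017,0],0,1],[[0.0021,0.0019,0],0,1],[[0.0019,0.002,0],0,1],[[0.0017,0.0022,0],0,1],[[0.0015,0.0023,0],0,1],[[0.0013,0.0025,0],0,1],[[0.0011,0.0026,0],0,1],[[0.0008,0.0027,0],0,1],[[0.0006,0.0027,0],0,1],[[0.0004,0.0028,0],0,1],[[0.0001,0.0028,0],0,1]]' 25 >/dev/null; python3 a.py
python3 -m handwheel '[[[-0.0001,0.0028,0],0,1],[[-0.0004,0.0028,0],0,1],[[-0.0006,0.0027,0],0,1],[[-0.0008,0.0027,0],0,1],[[-0.0011,0.0026,0],0,1],[[-0.0013,0.0025,0],0,1],[[-0.0015,0.0023,0],0,1],[[-0.0017,0.0022,0],0,1],[[-0.0019,0.002,0],0,1],[[-0.0021,0.0019,0],0,1],[[-0.0022,0.0017,0],0,1],[[-0.0023,0.0015,0],0,1]]' 25 >/dev/null; python3 a.py
python3 -m handwheel '[[[-0.0025,0.0013,0],0,1],[[-0.0026,0.0011,0],0,1],[[-0.0026,0.0008,0],0,1],[[-0.0027,0.0006,0],0,1],[[-0.0028,0.0004,0],0,1],[[-0.0028,0.0001,0],0,1],[[-0.0028,-0.0001,0],0,1],[[-0.0028,-0.0004,0],0,1],[[-0.0027,-0.0006,0],0,1],[[-0.0026,-0.0008,0],0,1],[[-0.0026,-0.0011,0],0,1],[[-0.0025,-0.0013,0],0,1]]' 25 >/dev/null; python3 a.py
python3 -m handwheel '[[[-0.0023,-0.0015,0],0,1],[[-0.0022,-0.0017,0],0,1],[[-0.0021,-0.0019,0],0,1],[[-0.0019,-0.002,0],0,1],[[-0.0017,-0.0022,0],0,1],[[-0.0015,-0.0023,0],0,1],[[-0.0013,-0.0025,0],0,1],[[-0.0011,-0.0026,0],0,1],[[-0.0008,-0.0027,0],0,1],[[-0.0006,-0.0027,0],0,1],[[-0.0004,-0.0028,0],0,1],[[-0.0001,-0.0028,0],0,1]]' 25 >/dev/null; python3 a.py
```

```text
9.7667 [0.54955756 0.08099253 0.13935973] r 0.034119501765626475 cw 184.87823628240503 F tool [ 0.30486331 -3.34835184 -4.73693703] 25.048124492168427
10.7667 [0.57293015 0.10084297 0.13924286] r 0.032976003834975995 cw 239.2369748717862 F tool [-0.90275933 -9.13855588 -5.11353115] 25.264297127723694
11.7667 [0.60039376 0.0938364  0.1391359 ] r 0.031206101241046565 cw 291.56128899934635 F tool [  7.10898601  -7.28829208 -11.40330262] 25.753308534622192
12.7667 [0.611384   0.06812069 0.13940258] r 0.029896935090618422 cw 345.98539913010825 F tool [ 2.20551066  4.25474853 -3.89821371] 25.208959579467773
```

```bash
python3 -m handwheel '[[[0.0001,-0.0028,0],0,1],[[0.0004,-0.0028,0],0,1],[[0.0006,-0.0027,0],0,1],[[0.0008,-0.0027,0],0,1],[[0.0011,-0.0026,0],0,1],[[0.0013,-0.0025,0],0,1],[[0.0015,-0.0023,0],0,1],[[0.0017,-0.0022,0],0,1],[[0.0019,-0.002,0],0,1],[[0.0021,-0.0019,0],0,1],[[0.0022,-0.0017,0],0,1],[[0.0023,-0.0015,0],0,1]]' 25 >/dev/null; python3 a.py
python3 -m handwheel '[[[0.0025,-0.0013,0],0,1],[[0.0026,-0.0011,0],0,1],[[0.0026,-0.0008,0],0,1],[[0.0027,-0.0006,0],0,1],[[0.0028,-0.0004,0],0,1],[[0.0028,-0.0001,0],0,1],[[0.0028,0.0001,0],0,1],[[0.0028,0.0004,0],0,1],[[0.0027,0.0006,0],0,1]]' 25 >/dev/null; python3 a.py
python3 - <<'E'
from h import *
from scipy.optimize import least_squares
P=np.array([(.5839,.1011),(.6017,.0925),(.6112,.0649),(.5895,.0390),(.5563,.0471),(.54956,.08099),(.57293,.10084),(.60039,.09384),(.61138,.06812)])
f=least_squares(lambda q:np.hypot(*(P-q[:2]).T)-q[2],[.58,.069,.032]);print(f.x,f.fun)
s=sense();r=s["position"][:2]-f.x[:2];print("cw",(-15.7-np.rad2deg(np.arctan2(r[1],r[0])))%360)
p=capture("wrist");save(p,"w3.png")
E
```

```text
13.7667 [0.5893244  0.03892052 0.13951687] r 0.031080483872915888 cw 59.71911940773819 F tool [-6.0147885  -1.12243282 -1.25388691] 24.838233590126038
14.5167 [0.56343379 0.04149506 0.13940256] r 0.0329075939286971 cw 107.59832263341136 F tool [-2.21684229 -5.60478879 -5.12678454] 25.21470308303833
[0.57942096 0.06941809 0.03207109] [-7.41383529e-05  8.96460879e-06  2.75136808e-05 -2.66326178e-05
  6.41856743e-05 -4.63201974e-05  1.42446747e-05  1.17883770e-04
 -8.57011975e-05]
cw 104.0930541789057
```

View pics/w3.png

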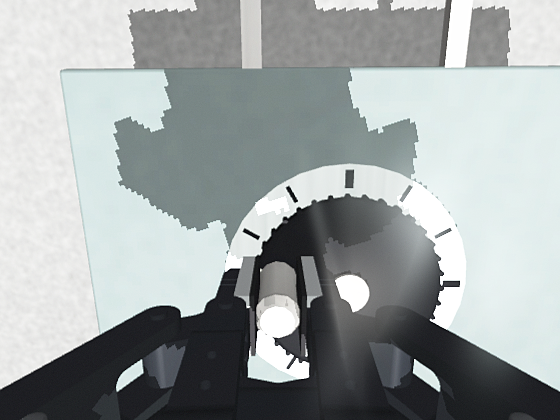

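The knob at (278,315) is short of the 4 o'clock tick at (250,233). The fitted circle gives 104 degrees, so 16 degrees remain.

```bash
sed -i 's/\[.5815,.069\]/[.57942,.06942]/' a.py
python3 -m handwheel '[[[0.0028,0.0008,0],0,1],[[0.0028,0.0011,0],0,1],[[0.0026,0.0014,0],0,1],[[0,0,0],0,1],[[0,0,0],0,1]]' 25 >/dev/null; python3 a.py
```

```text
14.9833 [0.55540366 0.04802801 0.13935799] r 0.03216211978347201 cw 122.60769067120903 F tool [-0.57684185 -3.7350804  -7.69674265] 25.364461541175842
```

```bash
python3 -m handwheel '[[[-0.0025,-0.0013,0],0,1],[[-0.0026,-0.0011,0],0,1],[[-0.0026,-0.0008,0],0,1],[[-0.0027,-0.0006,0],0,1],[[-0.0028,-0.0004,0],0,1],[[-0.0028,-0.0001,0],0,1],[[-0.0028,0.0001,0],0,1],[[-0.0028,0.0004,0],0,1],[[-0.0027,0.0006,0],0,1],[[-0.0026,0.0008,0],0,1],[[-0.0026,0.0011,0],0,1],[[-0.0025,0.0013,0],0,1]]' 25 >/dev/null; python3 a.py
python3 -m handwheel '[[[-0.0023,0.0015,0],0,1],[[-0.0022,0.0017,0],0,1],[[-0.0021,0.0019,0],0,1],[[-0.0019,0.002,0],0,1],[[-0.0017,0.0022,0],0,1],[[-0.0015,0.0023,0],0,1],[[-0.0013,0.0025,0],0,1],[[-0.0011,0.0026,0],0,1],[[-0.0008,0.0027,0],0,1],[[-0.0006,0.0027,0],0,1],[[-0.0004,0.0028,0],0,1],[[-0.0001,0.0028,0],0,1]]' 25 >/dev/null; python3 a.py
python3 -m handwheel '[[[0.0001,0.0028,0],0,1],[[0.0004,0.0028,0],0,1],[[0.0006,0.0027,0],0,1],[[0.0008,0.0027,0],0,1],[[0.0011,0.0026,0],0,1],[[0.0013,0.0025,0],0,1],[[0.0015,0.0023,0],0,1],[[0.0017,0.0022,0],0,1],[[0.0019,0.002,0],0,1],[[0.0021,0.0019,0],0,1],[[0.0022,0.0017,0],0,1],[[0.0023,0.0015,0],0,1]]' 25 >/dev/null; python3 a.py
python3 -m handwheel '[[[0.0025,0.0013,0],0,1],[[0.0026,0.0011,0],0,1],[[0.0026,0.0008,0],0,1],[[0.0027,0.0006,0],0,1],[[0.0028,0.0004,0],0,1],[[0.0028,0.0001,0],0,1],[[0.0028,-0.0001,0],0,1],[[0.0028,-0.0004,0],0,1],[[0.0027,-0.0006,0],0,1],[[0.0026,-0.0008,0],0,1],[[0.0026,-0.0011,0],0,1],[[0.0025,-0.0013,0],0,1]]' 25 >/dev/null; python3 a.py
```

```text
15.9833 [0.5860314  0.03798872 0.13933573] r 0.032119087518547036 cw 62.42130407093755 F tool [ 0.32205244 -5.66447471 -7.64852645] 25.57795286178589
16.9833 [0.61102456 0.06467536 0.13936172] r 0.031958719716287325 cw 352.83778110390324 F tool [-0.97725565 -2.09441831 -5.52398915] 25.271919071674347
17.9833 [0.60060655 0.09352506 0.13918441] r 0.03209242718343151 cw 295.6130565047558 F tool [  1.83350065  -7.25243122 -10.69840421] 25.70150524377823
18.9833 [0.57282918 0.10085883 0.13929225] r 0.032122253159515994 cw 242.46000876342998 F tool [-6.36155429 -7.94649573 -4.02217209] 25.218648612499237
```

```bash
python3 -m handwheel '[[[0.0023,-0.0015,0],0,1],[[0.0022,-0.0017,0],0,1],[[0.0021,-0.0019,0],0,1],[[0.0019,-0.002,0],0,1],[[0.0017,-0.0022,0],0,1],[[0.0015,-0.0023,0],0,1],[[0.0013,-0.0025,0],0,1],[[0.0011,-0.0026,0],0,1],[[0.0008,-0.0027,0],0,1],[[0.0006,-0.0027,0],0,1],[[0.0004,-0.0028,0],0,1],[[0.0001,-0.0028,0],0,1]]' 25 >/dev/null; python3 a.py
python3 -m handwheel '[[[-0.0001,-0.0028,0],0,1],[[-0.0004,-0.0028,0],0,1],[[-0.0006,-0.0027,0],0,1],[[-0.0008,-0.0027,0],0,1],[[-0.0011,-0.0026,0],0,1],[[-0.0013,-0.0025,0],0,1],[[-0.0015,-0.0023,0],0,1],[[-0.0017,-0.0022,0],0,1],[[-0.0019,-0.002,0],0,1],[[-0.0021,-0.0019,0],0,1],[[-0.0022,-0.0017,0],0,1],[[-0.0023,-0.0015,0],0,1]]' 25 >/dev/null; python3 a.py
python3 -m handwheel '[[[-0.0025,-0.0013,0],0,1],[[-0.0026,-0.0011,0],0,1],[[-0.0026,-0.0008,0],0,1],[[-0.0027,-0.0006,0],0,1],[[-0.0028,-0.0004,0],0,1],[[-0.0028,-0.0001,0],0,1],[[-0.0028,0.0001,0],0,1],[[-0.0028,0.0004,0],0,1],[[-0.0027,0.0006,0],0,1],[[0,0,0],0,1]]' 25 >/dev/null; python3 a.py
```

```text
19.9833 [0.55068962 0.08367001 0.13938127] r 0.032070198019455515 cw 190.68100035656474 F tool [-4.13802821  1.6500693  -2.46637913] 24.934329986572266
20.9833 [0.55347616 0.05048862 0.13922255] r 0.032116661496911204 cw 128.18154039879857 F tool [  4.8274868   -2.18183237 -12.70723427] 25.99730908870697
21.8167 [0.5774305  0.03735849 0.13930806] r 0.03212318207352709 cw 77.85079632103255 F tool [ 0.91981346 -5.24424045 -9.88442544] 25.851549804210663
```

```bash
python3 -m handwheel '[[[-0.0024,0.0006,0],0,1],[[-0.0023,0.0008,0],0,1],[[-0.0022,0.0009,0],0,1],[[-0.0021,0.001,0],0,1],[[0,0,0],0,1],[[0,0,0],0,1]]' 25 >/dev/null; python3 a.py
```

```text
22.3167 [0.58793811 0.03840358 0.13934579] r 0.03216483831015586 cw 58.94333186237766 F tool [-0.34337022 -3.79869559 -7.04049876] 25.521205365657806
```

```bash
cat > c.py <<'E'
# guard: exit 1 when the dial stalls or the tangential load grows
from h import *
import sys,os
s=sense();r=s["position"][:2]-[.57942,.06942];a=(-15.7-np.rad2deg(np.arctan2(r[1],r[0])))%360
t=np.array([r[1],-r[0]])/np.hypot(*r);ft=s["contact_force"][:2]@t
o=float(open('last').read()) if os.path.exists('last') else a-9
open('last','w').write(str(a));print(round(s["clock"],2),"cw",round(a,1),"+%.1f"%(a-o),"Ft",round(ft,1),"r",round(np.hypot(*r)*1e3,2))
sys.exit(int(a-o<2.2 or ft<-13))
E
rm -f last
python3 -m handwheel '[[[0.0012,-0.0007,0],0,1],[[0.0013,-0.0006,0],0,1],[[0.0013,-0.0006,0],0,1],[[0.0013,-0.0005,0],0,1],[[0.0013,-0.0004,0],0,1],[[0.0013,-0.0004,0],0,1],[[0.0014,-0.0003,0],0,1],[[0.0014,-0.0003,0],0,1],[[0.0014,-0.0002,0],0,1],[[0.0014,-0.0002,0],0,1],[[0.0014,-0.0001,0],0,1],[[0.0014,0,0],0,1]]' 25 >/dev/null; python3 c.py &&
python3 -m handwheel '[[[0.0014,0,0],0,1],[[0.0014,0.0001,0],0,1],[[0.0014,0.0001,0],0,1],[[0.0014,0.0002,0],0,1],[[0.0014,0.0003,0],0,1],[[0.0013,0.0003,0],0,1],[[0.0013,0.0004,0],0,1],[[0.0013,0.0005,0],0,1],[[0,0,0],0,1]]' 25 >/dev/null; python3 c.py &&
python3 -m handwheel '[[[0.0013,0.0005,0],0,1],[[0.0013,0.0006,0],0,1],[[0,0,0],0,1]]' 25 >/dev/null && python3 c.py &&
python3 -m handwheel '[[[0.0012,0.0006,0],0,1],[[0.0012,0.0007,0],0,1],[[0,0,0],0,1]]' 25 >/dev/null && python3 c.py &&
python3 -m handwheel '[[[0.0012,0.0007,0],0,1],[[0.0012,0.0008,0],0,1],[[0,0,0],0,1]]' 25 >/dev/null && python3 c.py &&
python3 -m handwheel '[[[0.0011,0.0008,0],0,1],[[0.0011,0.0009,0],0,1],[[0,0,0],0,1]]' 25 >/dev/null && python3 c.py &&
python3 -m handwheel '[[[0.001,0.0009,0],0,1],[[0.001,0.001,0],0,1],[[0,0,0],0,1]]' 25 >/dev/null && python3 c.py &&
python3 -m handwheel '[[[0.001,0.001,0],0,1],[[0.0009,0.001,0],0,1],[[0,0,0],0,1]]' 25 >/dev/null && python3 c.py &&
python3 -m handwheel '[[[0.0009,0.0011,0],0,1],[[0.0008,0.0011,0],0,1],[[0,0,0],0,1]]' 25 >/dev/null && python3 c.py &&
python3 -m handwheel '[[[0.0008,0.0012,0],0,1],[[0.0007,0.0012,0],0,1],[[0,0,0],0,1]]' 25 >/dev/null && python3 c.py
```

```text
23.32 cw 87.6 +9.0 Ft -2.7 r 32.13
24.07 cw 110.4 +22.8 Ft -2.1 r 32.13
24.32 cw 115.7 +5.2 Ft -1.7 r 32.08
24.57 cw 121.1 +5.5 Ft -2.1 r 32.07
24.82 cw 126.6 +5.5 Ft -1.9 r 32.07
25.07 cw 131.9 +5.3 Ft -1.4 r 32.09
25.32 cw 137.2 +5.4 Ft -1.8 r 32.04
25.57 cw 142.2 +5.0 Ft -1.6 r 32.07
25.82 cw 147.6 +5.3 Ft -1.9 r 32.05
26.07 cw 153.1 +5.5 Ft -2.3 r 32.05
```

```bash
python3 -m handwheel '[[[0.0007,0.0012,0],0,1],[[0.0006,0.0013,0],0,1],[[0,0,0],0,1]]' 25 >/dev/null && python3 c.py &&
python3 -m handwheel '[[[0.0006,0.0013,0],0,1],[[0.0005,0.0013,0],0,1],[[0,0,0],0,1]]' 25 >/dev/null && python3 c.py &&
python3 -m handwheel '[[[0.0004,0.0013,0],0,1],[[0.0004,0.0013,0],0,1],[[0,0,0],0,1]]' 25 >/dev/null && python3 c.py &&
python3 -m handwheel '[[[0.0003,0.0014,0],0,1],[[0.0003,0.0014,0],0,1],[[0,0,0],0,1]]' 25 >/dev/null && python3 c.py &&
python3 -m handwheel '[[[0.0002,0.0014,0],0,1],[[0.0001,0.0014,0],0,1],[[0,0,0],0,1]]' 25 >/dev/null && python3 c.py &&
python3 -m handwheel '[[[0.0001,0.0014,0],0,1],[[0,0.0014,0],0,1],[[0,0,0],0,1]]' 25 >/dev/null && python3 c.py &&
python3 -m handwheel '[[[0,0.0014,0],0,1],[[-0.0001,0.0014,0],0,1],[[0,0,0],0,1]]' 25 >/dev/null && python3 c.py &&
python3 -m handwheel '[[[-0.0001,0.0014,0],0,1],[[-0.0002,0.0014,0],0,1],[[0,0,0],0,1]]' 25 >/dev/null && python3 c.py &&
python3 -m handwheel '[[[-0.0003,0.0014,0],0,1],[[-0.0003,0.0014,0],0,1],[[0,0,0],0,1]]' 25 >/dev/null && python3 c.py &&
python3 -m handwheel '[[[-0.0004,0.0013,0],0,1],[[-0.0004,0.0013,0],0,1],[[0,0,0],0,1]]' 25 >/dev/null && python3 c.py &&
python3 -m handwheel '[[[-0.0005,0.0013,0],0,1],[[-0.0006,0.0013,0],0,1],[[0,0,0],0,1]]' 25 >/dev/null && python3 c.py &&
python3 -m handwheel '[[[-0.0006,0.0013,0],0,1],[[-0.0007,0.0012,0],0,1],[[0,0,0],0,1]]' 25 >/dev/null && python3 c.py
```

```text
26.32 cw 158.2 +5.1 Ft -1.8 r 32.06
26.57 cw 165.3 +7.1 Ft 0.5 r 32.04
26.82 cw 169.6 +4.2 Ft -0.4 r 32.02
27.07 cw 174.5 +5.0 Ft -0.0 r 32.03
27.32 cw 178.9 +4.3 Ft -0.6 r 32.0
27.57 cw 180.2 +1.4 Ft -5.3 r 32.03
```

It stalled at about 180 degrees. A small extra nudge will confirm whether that is the stop.

```bash
python3 -m handwheel '[[[0,0.0006,0],0,1],[[0,0.0006,0],0,1],[[0,0,0],0,1]]' 25 >/dev/null; python3 c.py; python3 -m handwheel '[[[0,0,0],0,1],[[0,0,0],0,1]]' 25 >/dev/null; python3 c.py
```

```text
27.82 cw 180.7 +0.4 Ft -7.1 r 32.03
27.98 cw 180.6 +-0.0 Ft -6.1 r 32.02
```

```bash
python3 -m handwheel '[[[0,0.0007,0],0,1],[[0,0.0007,0],0,1],[[0,0,0],0,1],[[0,0,0],0,1]]' 25 >/dev/null; python3 c.py;  python3 -m handwheel '[[[0,-0.0015,0],0,1],[[0,-0.0015,0],0,1],[[0,0,0],0,1]]' 25 >/dev/null; python3 c.py
```

```text
28.32 cw 181.3 +0.7 Ft -8.7 r 32.03
28.57 cw 179.7 +-1.6 Ft -5.8 r 32.01
```

The dial is blocked: force rises with no advance, and backing off eased it. I release, rise and go above the pull.

```bash
python3 -m handwheel '[[[0,0,0],0,0],[[0,0,0],0,-0.3],[[0,0,0],0,-0.3],[[0,0,-0.01],0,-0.3],[[0,0,-0.025],0,-0.3],[[0,0,-0.035],0,-0.3],[[0.01,0,-0.03],0,0.2],[[0.025,0,0],0,0.2],[[0.03,0,0],0,0.2],[[0.025,0,0],0,0.2],[[0.01,0,0],0,0.2],[[0,0,0],0,0.2]]' 25
python3 - <<'E'
from h import *
s=sense();print(s["qpos"]);to([.451,.106,.24])
p=capture("side"); b=p["color"][130:290,190:350]
cv2.imwrite("pics/s2.png",cv2.resize(b,None,fx=3.5,fy=3.5,interpolation=cv2.INTER_CUBIC)[...,::-1])
E
```

```text
clock: 29.57
position: [0.4523, 0.1091, 0.2397]
orientation: [-3.141, -0.002, 2.868]
contact_force: [0.2, -1.0, -0.1]
width: 0.0342
grasp_force: 0.0
[-0.40461464  0.39613536  0.14768565  2.03518656 -0.08780658  0.71779404
  1.0956967 ]
pos [0.4523 0.1091 0.2397] rpy deg [-1.7999e+02 -1.1000e-01  1.6435e+02] tool shift mm [ 0.4 -3.3 -0.3]
```

```bash
python3 -m handwheel '[[[0,0,0],7,0.2],[[0,0,0],7,0.2],[[0,0,0],7,0.2],[[0,0,0],7,0.2],[[0,0,0],7,0.2],[[0,0,0],7,0.2],[[0,0,0],7,0.2],[[0,0,0],7,0.2],[[0,0,0],7,0.2],[[0,0,0],7,0.2],[[0,0,0],7,0.2],[[0,0,0],7,0.2]]' 25 >/dev/null
python3 -m handwheel '[[[0,0,0],6,0.2],[[0,0,0],0,0.2],[[0,0,0],0,0.2]]' 25
python3 - <<'E'
from h import *
s=sense();p=capture("wrist");save(p,"w4.png")
T=p["tool_from_camera"];Rt=R.from_euler('xyz',s["orientation"]).as_matrix()
p["rotation"]=Rt@T[:3,:3];p["origin"]=Rt@T[:3,3]+s["position"]
np.save("w4.npy",p,allow_pickle=True);to([.451,.106,.097])
E
```

```text
clock: 30.87
position: [0.456, 0.1079, 0.2393]
orientation: [3.14, 0.001, 1.298]
contact_force: [0.4, 0.2, -0.8]
width: 0.0343
grasp_force: 0.0
pos [0.4557 0.108  0.2393] rpy deg [1.7994e+02 2.0000e-02 7.4350e+01] tool shift mm [ -3.1  -4.2 142.3]
```

View pics/w4.png

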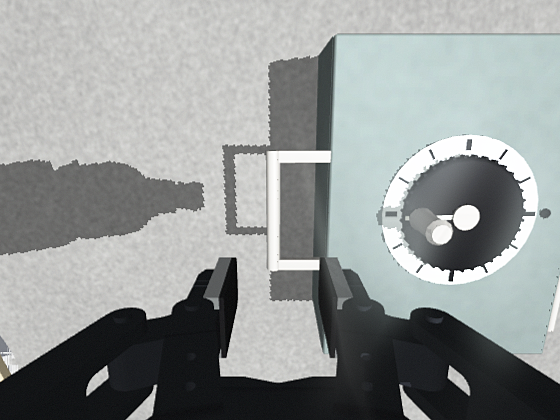

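The bar runs vertically at column 273, rows 150–270. The finger midline is around column 278, and the box edge is at column 328.

Run:
```python
from h import *
p=np.load("w4.npy",allow_pickle=True).item();s=sense();Rt=R.from_euler('xyz',s["orientation"])
def ray(u,v,z):
    d=rot(p)@np.linalg.inv(p["K"])@np.array([u,v,1]);o=p["origin"];return (o+d*(z-o[2])/d[2])
for n,u,v,z in (("bar a",273,152,.099),("bar b",273,268,.099),("mid",273,210,.099),("edge",330,210,.099)):
    w=ray(u,v,z);print(n,w,"tool",Rt.inv().apply(w-s["position"])*1e3)
print([np.round(world(p,u,210),4) for u in (270,272,274,276)])
```

```text
bar a [0.46345076 0.14730074 0.099     ] tool [ 40.04025934  -3.3098755  140.30056036]
bar b [0.43956316 0.06338414 0.099     ] tool [-47.20922958  -3.68076211 140.33820138]
mid [0.4520264  0.10716723 0.099     ] tool [ -1.68721997  -3.48725377 140.31856235]
edge [0.49181928 0.09597692 0.099     ] tool [ -1.73107675  37.84907649 140.36275494]
[array([0.4499, 0.1075, 0.0982]), array([0.4513, 0.1072, 0.0985]), array([0.4527, 0.107 , 0.0991]), array([0.454 , 0.1063, 0.0979])]
```

```bash
python3 -m handwheel '[[[-0.003,-0.0035,0.01],0,0.2],[[0,0,0.02],0,0.2],[[0,0,0.025],0,0.2],[[0,0,0.028],0,0.2],[[0,0,0.025],0,0.2],[[0,0,0.018],0,0.2],[[0,0,0.011],0,0.2],[[0,0,0.005],0,0.2],[[0,0,0],0,0.2]]' 60
python3 -m handwheel '[[[0,0,0],0,1],[[0,0,0],0,1],[[0,0,0],0,1],[[0,0,0],0,1],[[0,0,0],0,1],[[0,0,0],0,1]]' 60
python3 -m handwheel '[[[0,0,-0.002],0,1],[[0,0,-0.002],0,1],[[0,0,0],0,1]]' 60
```

```text
clock: 31.67
position: [0.4504, 0.1059, 0.0964]
orientation: [-3.14, 0.0, 1.296]
contact_force: [-0.7, 0.7, -0.5]
width: 0.0342
grasp_force: 0.0
clock: 32.17
position: [0.452, 0.1061, 0.0981]
orientation: [3.138, -0.001, 1.295]
contact_force: [3.1, -2.9, 6.0]
width: 0.0084
grasp_force: 58.9
clock: 32.42
position: [0.452, 0.1061, 0.1015]
orientation: [3.138, -0.0, 1.295]
contact_force: [4.8, -2.3, -1.8]
width: 0.0081
grasp_force: 58.7
```

It rises freely, so the bolt is back. I swing the lid along its arc, 220 mm radius at 3 degrees per row.

```bash
python3 -m handwheel '[[[0,0.0003,-0.005],0,1],[[0,0.0004,-0.0065],0,1],[[0,0.0013,-0.0114],0,1],[[0,0.0019,-0.0114],0,1],[[0,0.0025,-0.0112],0,1],[[0,0.0031,-0.0111],0,1],[[0,0.0037,-0.0109],0,1],[[0,0.0042,-0.0107],0,1],[[0,0.0048,-0.0105],0,1],[[0,0.0053,-0.0102],0,1]]' 60
```

```text
clock: 33.25
position: [0.4768, 0.0992, 0.1998]
orientation: [-3.141, 0.001, 1.296]
contact_force: [6.3, 0.1, -12.2]
width: 0.0079
grasp_force: 58.2
```

```bash
python3 -m handwheel '[[[0,0.0058,-0.0099],0,1],[[0,0.0064,-0.0096],0,1],[[0,0.0069,-0.0093],0,1],[[0,0.0073,-0.0089],0,1],[[0,0.0078,-0.0085],0,1],[[0,0.0082,-0.0081],0,1],[[0,0.0086,-0.0076],0,1],[[0,0.009,-0.0072],0,1],[[0,0.0094,-0.0067],0,1]]' 60
python3 -m handwheel '[[[0,0.0097,-0.0062],0,1],[[0,0.01,-0.0057],0,1],[[0,0.0103,-0.0051],0,1],[[0,0.0106,-0.0046],0,1],[[0,0.0108,-0.004],0,1],[[0,0.011,-0.0035],0,1],[[0,0.0112,-0.0029],0,1],[[0,0.0113,-0.0023],0,1],[[0,0.0057,-0.0009],0,1],[[0,0,0],0,1],[[0,0,0],0,1]]' 60
python3 -c "
from h import *
p=capture('side');save(p,'s3.png')"
```

```text
clock: 34.0
position: [0.5368, 0.0824, 0.2741]
orientation: [-3.124, 0.001, 1.297]
contact_force: [-11.3, 4.7, 2.8]
width: 0.0076
grasp_force: 58.7
clock: 34.92
position: [0.6301, 0.0562, 0.3138]
orientation: [-3.14, -0.003, 1.296]
contact_force: [-3.4, 2.2, 16.2]
width: 0.0075
grasp_force: 63.3
```

View pics/s3.png

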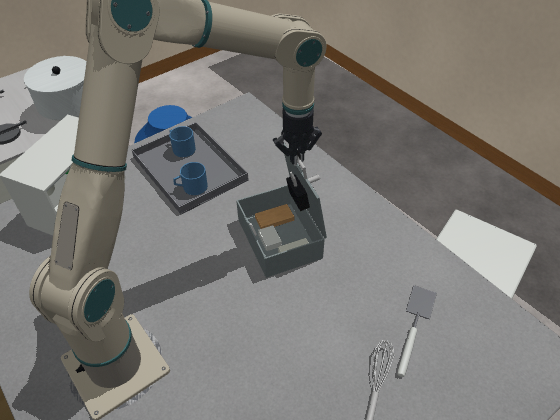

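The side view shows the lid standing near upright at (315,205), with the gripper on the bar. I release and rise clear.

```bash
python3 -m handwheel '[[[0,0,0],0,0.4],[[0,0,0],0,0.2],[[0,0,0],0,0.2],[[0,0,0],0,0.2],[[0,0,-0.01],0,0.2],[[0,0,-0.02],0,0.2],[[0,0,-0.03],0,0.2],[[0,0,-0.03],0,0.2],[[0,0,-0.02],0,0.2],[[0,0,-0.01],0,0.2],[[0,0,0],0,0.2],[[0,0,0],0,0.2]]' 60
python3 -c "
from h import *
p=capture('side');save(p,'s4.png')
for t in ('cup1','whisk','spatula'): print(t,[np.round(d['point'],3) for d in spot_in(t,p)[:2]])"
```

```text
clock: 35.97
position: [0.6306, 0.0553, 0.4307]
orientation: [-3.141, -0.0, 1.295]
contact_force: [-0.4, -0.6, -0.1]
width: 0.034
grasp_force: 0.0
cup1 [array([0.488, 0.411, 0.054]), array([0.552, 0.577, 0.056])]
whisk [array([ 0.477, -0.445,  0.017])]
spatula [array([ 0.722, -0.372,  0.003])]
```

View pics/s4.png

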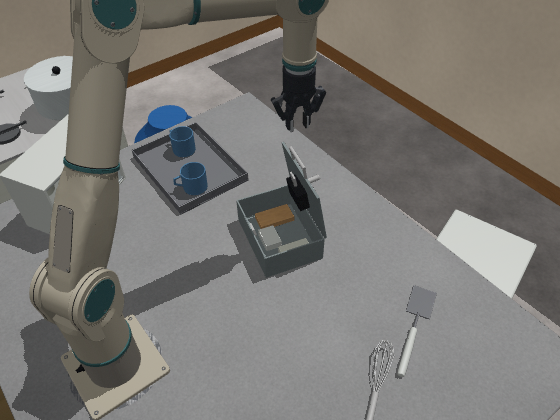

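The lid stands open by itself at (305,190), the gripper is clear at (300,110), and the other things have not moved.

```bash
python3 -c "
from cell import *
print(job_done())"
```

```text
the job is handed in; nothing more can be done
None
```

The lockbox is open: I dialled the combination to its stop without forcing it, swung the lid to about 80 degrees where it stands by itself, left the cups, whisk and spatula where they were, and handed the job in at about 36 s (no verdict was shown).

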